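# Assemble a tiered ceramic box on the banding wheel

## Robot

A 6-joint arm with a two-finger parallel gripper is mounted at the origin on the work surface. World frame = base frame: x ahead of the robot, y to its left, z up, the work surface at z = 0. Lengths are in m, angles in degrees, forces in N, time in s.
With the tool pointing down it reaches from about 0.4 to 0.825 m from the base axis. Payload 7 kg.
Tool frame: the origin (TCP) lies midway between the tips of the shut fingers; the grasp point (between the pads) lies 19 mm behind it; x points along the fingers, z is the direction in which the jaws open and shut, and the axes are right-handed (so a half turn about x gives the same grasp; the last joint's range is limited). The gripper opens to 88 mm and grips with 3 to 60 N. Pads are 19 mm wide; open, the fingers measure 130 mm over their backs; the gripper's body (78 mm by 193 mm) begins 47 mm behind the grasp point.
Start: joints at [88.413, 20.546, 0.682, 0, -70.136, -16.507], TCP at [0.21, 0.642, 0.227] pointing down, gripper open.
Joint ranges: [-176.03, 176.03], [-82.01, 121.73], [-58.28, 71.71], [-173.87, 95.51], [-174.79, -0.11], [-173.66, 173.66]. Speed limits (degrees/s): [136.94, 136.94, 172.46, 180, 180, 180].

## Interface

Orientations are given as [roll, pitch, yaw] about the fixed x, y, z axes, in that order (R = Rz(yaw) Ry(pitch) Rx(roll)).
In Python, from plant import ctrl gives the robot as it stands. The module is installed in compiled form; this text tells all that it offers.
- The arm moves only by the tool servo_tool, never from a script. Its argument "deltas" is a list of rows, each a list of 3 entries, a list of its own where there are three numbers: the turn, a rotation vector about the tool's x, y, z in degrees, then the shift along the tool's x, y, z in cm, then the finger opening in cm, from 0 to 8.76. A call has 1 to 5 rows; each row is the pose to reach, as a shift and turn from the pose measured when the call began, along the tool's axes at that moment; what a row does not reach only later rows make up. A row lasts 1/10 s, in which the tool goes at most 50 mm and 8.59 degrees, less where a joint would pass 70% of its speed; a pose out of reach is approached as far as the arm can. A call with a gripper value outside its range is refused whole. The fingers move at their own pace and stop on an object; the grip force is fixed at half the most. Time passes only in rows, so rows that repeat a pose let the fingers close. It gives the time, the measured TCP pose, the force and the opening at its end, in the units of the state.
- ctrl.get_obs(): the state, without advancing time (a new reading comes with each control period).
- ctrl.snapshot(name): name is "scene" or "top" or "wrist"; returns a dict with "image" (480x640x3 uint8, red, green, blue), "vertical_fov" (degrees; the focal length in pixels is half the picture's height over the tangent of half this angle, whatever the lens; pixels are square), "cx", "cy" (the principal point, pixels), "k1" (the pictures are not rectified: a ray, as slopes to the right and down, at radius r is drawn at 1 + k1 r^2 times it, then the intrinsics apply), "rvec" (rotation vector, rad) and "tvec" (3), from world to camera coordinates, as OpenCV has them. Camera axes: x right, y down, z forward; pixel columns grow to the right and rows downward; lengths in m; the calibration is good to about 2 mm. A picture is of the moment at which its call begins. There is no depth.
- ctrl.close_job(): hands the job in, once; it reports no verdict.
The state is a dict: "clock": time; "joint_pos": joint angles; "qvel": joint speeds; "tau": joint torques, N m; "tool_pos": TCP position; "orientation": TCP orientation; "force": force on the tool from outside, world axes, zero at the start; "moment": the same for the moment, N m; "opening": finger opening in m.
Only numpy, scipy, OpenCV 4.12 (cv2) and the standard library are available. Lean on these libraries where they do the work, as an engineer would, in place of code of your own. Each camera call takes 0.05 s, during which the arm holds its last target. There are 200 camera calls.

## Task

Assemble the tiered box on the banding wheel so that bands can be painted round it: centre the blue base on the wheel head first, then add the green deep tier, then the white shallow tier, then the blue lid, each seated fully home in the one below. Set every piece down without dropping it, and leave the red tea bowl, the red lid, the yellow-capped jar and the teapot where they are.

Things in the scene. Friction and masses are not known exactly. Their poses are not given: they have to be found in the camera images.
- base_mid (a point): Base of a round tiered ceramic box: dark blue, open-topped, 63 mm across outside, drawn in to 58 mm at top rim and lower end; walls 4 mm, mouth 50 mm across. Foot 6 mm high and 53 mm across, body 56 mm high. The point is on the axis half-way up its body, 34 mm above its underside, 28 mm below its rim. z points up. It, the other pieces, tea bowl, jar and red lid stand on a plywood board 12 mm thick.
- deep_mid (a point): Deep tier of the box: green, open-topped, with a floor, 63 mm across outside, drawn in to 58 mm at top rim and lower end; walls 4 mm, mouth 50 mm across. Body 50 mm high. Below its shoulder a pale spigot, 45 mm across, 6 mm deep, on which it stands now, drops into the mouth below (2.5 mm play all round) until shoulder meets rim. The point is on the axis half-way up its body, 25 mm above the shoulder, 25 mm below the rim. z up.
- shallow_mid (a point): Shallow tier of the box: off-white, open-topped, with a floor, 63 mm across outside, drawn in to 58 mm at top rim and lower end; walls 4 mm, mouth 50 mm across. Body 38 mm high. Below its shoulder a pale spigot, 45 mm across, 6 mm deep, on which it stands now, drops into the mouth below (2.5 mm play all round) until shoulder meets rim. The point is on the axis half-way up its body, 19 mm above the shoulder, 19 mm below the rim. z up.
- lid_knob (a point): Lid of the box: dark blue disc 63 mm across, 10 mm thick, with an upright round knob 18 mm across and 20 mm tall. Below its shoulder a pale spigot, 45 mm across, 6 mm deep, on which it stands now, drops into the mouth below (2.5 mm play all round) until shoulder meets rim. The point is the centre of the knob: 10 mm above the disc, 20 mm above the shoulder. z up.
- wheel_top (a point): The banding wheel: a potter's low turntable on a grey cast foot, its round aluminium head 180 mm across, marked with dark concentric rings. The head is level, its top 60 mm above the table, and it can turn about its upright axis with slight friction. The point is the centre of the head's top face; z points up.
- teabowl_mid (a point): A terracotta-red tea bowl, 60 mm across and 45 mm tall, not part of the box. The point lies on its axis half-way up.
- jar_mid (a point): A white underglaze jar with a yellow screw cap, 48 mm across and 55 mm tall, not part of the box. The point lies on its axis half-way up.
- redlid_knob (a point): A terracotta-red lid 80 mm across with a knob, belonging to another pot. The point is the centre of its knob, 26 mm above its underside.
- teapot_mid (a point): A pinkish unglazed teapot, 112 mm across the body, about 190 mm long from spout to handle, 106 mm tall. The point lies on its axis half-way up.

How it is judged (in metres and radians):
On the way, in this order (a step that is already met when the one before it is completed fails the run):
1. The blue base stands centred on the wheel head, released (horizontal distance between base_mid and wheel_top below 0.012 m and z of base_mid in the frame of wheel_top between 0.031 and 0.037 m and angle between base_mid's own z axis and vertical below 0.06 rad and contact force between the fingers and base below 0.05 N), for 0.2 s.
2. The green deep tier is seated in the base, released (horizontal distance between base_mid and wheel_top below 0.012 m and z of base_mid in the frame of wheel_top between 0.031 and 0.037 m and angle between each of base_mid, deep_mid's own z axis and vertical below 0.06 rad and horizontal distance between deep_mid and base_mid below 0.0045 m and z of deep_mid in the frame of base_mid between 0.05 and 0.056 m and contact force between the fingers and deep below 0.05 N), for 0.2 s.
3. The white shallow tier is seated in the deep tier, released (horizontal distance between base_mid and wheel_top below 0.012 m and z of base_mid in the frame of wheel_top between 0.031 and 0.037 m and angle between each of base_mid, deep_mid, shallow_mid's own z axis and vertical below 0.06 rad and horizontal distance between deep_mid and base_mid below 0.0045 m and z of deep_mid in the frame of base_mid between 0.05 and 0.056 m and horizontal distance between shallow_mid and deep_mid below 0.0045 m and z of shallow_mid in the frame of deep_mid between 0.041 and 0.047 m and contact force between the fingers and shallow below 0.05 N), for 0.2 s.
4. The blue lid is seated in the shallow tier, released (horizontal distance between base_mid and wheel_top below 0.012 m and z of base_mid in the frame of wheel_top between 0.031 and 0.037 m and angle between each of base_mid, deep_mid, shallow_mid, lid_knob's own z axis and vertical below 0.06 rad and horizontal distance between deep_mid and base_mid below 0.0045 m and z of deep_mid in the frame of base_mid between 0.05 and 0.056 m and horizontal distance between shallow_mid and deep_mid below 0.0045 m and z of shallow_mid in the frame of deep_mid between 0.041 and 0.047 m and horizontal distance between lid_knob and shallow_mid below 0.0045 m and z of lid_knob in the frame of shallow_mid between 0.036 and 0.042 m and contact force between the fingers and lid below 0.05 N), for 0.2 s.
At the end, for the whole second after the job is handed in: The base stands upright on the wheel head within 12 mm of its centre; on it, in order, the deep tier, the shallow tier and the lid, each upright (3.4 degrees) with its shoulder on the rim below (3 mm) and its axis within 4.5 mm of the piece below; all released and at rest (all of step 4 and contact force between the fingers and base below 0.05 N and linear speed of each of base, deep, shallow, lid below 0.02 m/s and contact force between the fingers and deep below 0.05 N and contact force between the fingers and shallow below 0.05 N); the robot touches nothing.
It fails at once if The base was dropped, thrown or knocked over (faster than 0.4 m/s while out of the gripper) (linear speed of base above 0.4 m/s and contact force between the fingers and base below 0.01 N).
It fails at once if The deep tier was dropped, thrown or knocked over (faster than 0.4 m/s while out of the gripper) (linear speed of deep above 0.4 m/s and contact force between the fingers and deep below 0.01 N).
It fails at once if The shallow tier was dropped, thrown or knocked over (faster than 0.4 m/s while out of the gripper) (linear speed of shallow above 0.4 m/s and contact force between the fingers and shallow below 0.01 N).
It fails at once if The lid was dropped, thrown or knocked over (faster than 0.4 m/s while out of the gripper) (linear speed of lid above 0.4 m/s and contact force between the fingers and lid below 0.01 N).
It fails at once if The red tea bowl, the jar, the red lid or the teapot was moved by more than 25 mm (distance of any of teabowl_mid, jar_mid, redlid_knob, teapot_mid from where it was at the start of the episode above 0.025 m).
It also fails if it takes over 115 s, if anything falls off the work surface, if the arm or the gripper's body presses on something with over 40 N, if the wrist force passes 120 N, or if a joint passes its speed limit or range.

## Working session

There is one attempt and no reset: what is moved stays moved. The work goes in short steps, Python scripts to look and compute and a tool call to move; the robot and the scene stay as the last step left them, time stands still between calls to the robot, and variables do not carry over. Pictures are saved under pics/ and viewed, on a budget of 14 in all, crops included, one or two more only if the job needs it, and the job is handed in when it is done.

Besides the shell and the picture viewer there is one more tool, called as name(argument=value, ...) on one line, values as JSON. servo_tool: Moves the arm, as the interface text tells. Its arguments: {"type":"object","properties":{"deltas":{"type":"array","items":{"type":"array"}}},"required":["deltas"]}

```bash
mkdir -p pics; cat > h.py <<'E'
import numpy as np, cv2
from plant import ctrl
from scipy.spatial.transform import Rotation as R
def snap(n,save=None):
    s=ctrl.snapshot(n)
    if save: cv2.imwrite('pics/'+save,s['image'][:,:,::-1])
    return s
def K(s):
    f=240/np.tan(np.radians(s['vertical_fov'])/2)
    return np.array([[f,0,s['cx']],[0,f,s['cy']],[0,0,1]])
def ray(s,uv):
    Rm=cv2.Rodrigues(np.array(s['rvec'],float))[0]; k=K(s)
    d=(np.array(uv,float).reshape(-1,2)-[s['cx'],s['cy']])/k[0,0]
    rd=np.linalg.norm(d,axis=1,keepdims=True); r=rd.copy()
    for _ in range(30): r=rd/(1+s['k1']*r*r)
    d=d/(1+s['k1']*r*r)
    d=np.c_[d,np.ones(len(d))]@Rm
    return -Rm.T@np.array(s['tvec'],float).ravel(), d
def plane(s,uv,z):
    o,d=ray(s,uv); return o+d*((z-o[2])/d[:,2])[:,None]
def proj(s,P):
    Rm=cv2.Rodrigues(np.array(s['rvec'],float))[0]
    c=np.array(P,float).reshape(-1,3)@Rm.T+np.array(s['tvec'],float).ravel()
    x=c[:,:2]/c[:,2:]; x=x*(1+s['k1']*(x**2).sum(1,keepdims=True))
    return x*K(s)[0,0]+[s['cx'],s['cy']]
def circ(p):
    A=np.c_[2*p[:,:2],np.ones(len(p))]; b=(p[:,:2]**2).sum(1)
    c=np.linalg.lstsq(A,b,rcond=None)[0]; return c[:2],np.sqrt(c[2]+c[0]**2+c[1]**2)
E
python3 - <<'E'
from h import *
for n in ('scene','top'):
    s=snap(n,n+'0.png'); print(n,s['vertical_fov'],s['cx'],s['cy'],s['k1'],ray(s,[320,240]))
o=ctrl.get_obs(); print(o)
E
```

```text
scene 49.07163554316122 310.37493231198977 241.69503098681548 -0.09802669408472378 (array([ 1.07987715, -0.49152435,  1.00132002]), array([[-0.43153536,  0.45426695, -0.77959242]]))
top 52.740775917144234 316.82354048085995 237.4455441926377 -0.12437778654051793 (array([ 0.47932293, -0.00921567,  1.17678405]), array([[ 0.07899671, -0.00362656, -0.99690384]]))
{'clock': 0.1, 'joint_pos': array([ 8.84108735e+01,  2.05876859e+01,  6.39281933e-01, -1.66121525e-02,
       -7.01360128e+01, -1.65061490e+01]), 'qvel': array([ 0.08073356, -0.02723696,  0.26248656,  0.02762205, -0.00759658,
        0.03524592]), 'tau': array([-1.65970010e-03, -5.84164703e+01,  2.93750829e+01,  7.01546922e+00,
        1.01626298e-02, -5.98148654e-05]), 'tool_pos': array([0.20955895, 0.64119019, 0.22571788]), 'orientation': array([   6.0261263 ,   89.9141503 , -102.07480526]), 'force': array([-0.47869761,  0.07088263,  0.79169799]), 'moment': array([-0.03360269,  0.01333308, -0.03015343]), 'opening': 0.08776196404275745}
```

View pics/top0.png

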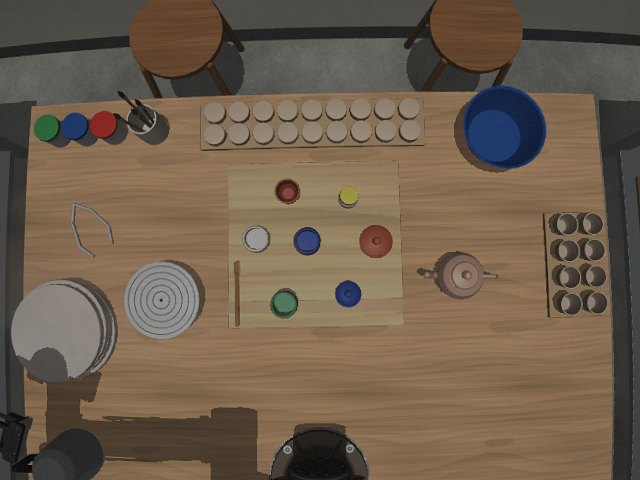

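View pics/scene0.png

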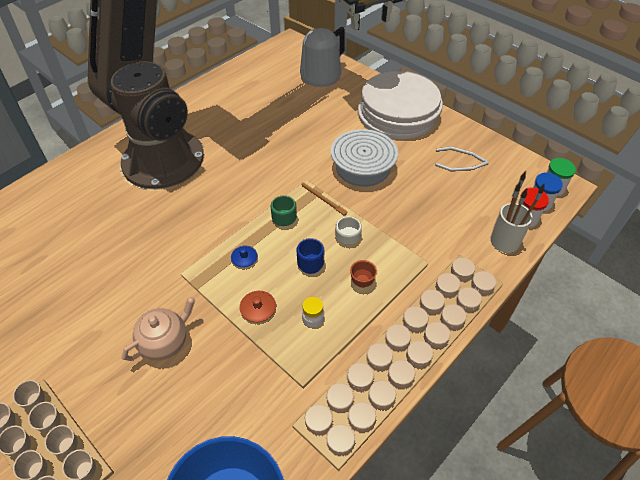

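Top view: base (307,241), deep (285,303), shallow (256,239), lid (348,293), wheel head (162,300); obstacles are the tea bowl (288,191), jar (349,196), red lid (376,241) and teapot (460,275). Scene view agrees.

```bash
cat >> h.py <<'E'
def blob(s,lo,hi,near,win=45,close=True):
    hsv=cv2.cvtColor(s['image'],cv2.COLOR_RGB2HSV)
    m=cv2.inRange(hsv,np.array(lo),np.array(hi)); w=np.zeros_like(m)
    x,y=map(int,near); w[max(0,y-win):y+win,max(0,x-win):x+win]=255; m&=w
    c,_=cv2.findContours(m,cv2.RETR_EXTERNAL,cv2.CHAIN_APPROX_NONE)
    c=max(c,key=cv2.contourArea); return cv2.convexHull(c)[:,0] , cv2.contourArea(c)
def T():
    o=ctrl.get_obs(); return np.array(o['tool_pos']),R.from_euler('xyz',o['orientation'],degrees=True).as_matrix(),o
E
python3 - <<'E'
from h import *
s=snap('top'); hsv=cv2.cvtColor(s['image'],cv2.COLOR_RGB2HSV)
spec=dict(base=([105,120,30],[130,255,255],(307,241),.060,25),deep=([55,50,20],[90,255,255],(285,303),.055,25),
 shallow=([0,0,120],[179,50,255],(256,239),.05,22),lid=([105,120,30],[130,255,255],(348,293),.026,22),wheel=([0,0,90],[179,45,255],(162,300),.06,42))
for n,(lo,hi,c,z,w) in spec.items():
    try:
        h,a=blob(s,lo,hi,c,w); p=plane(s,h,z); (x,y),r=cv2.minEnclosingCircle(p[:,:2].astype(np.float32)); cc,rr=circ(p)
        print(n,a,np.round([x,y,r],4),np.round([*cc,rr],4), hsv[c[1],c[0]])
    except Exception as e: print(n,e,hsv[c[1],c[0]])
for n,c,z in (('bowl',(288,191),.05),('jar',(349,196),.067),('rl',(376,241),.03),('pot',(460,275),.08)): print(n,plane(s,c,z).round(3))
p,M,o=T(); print(p,M.round(3))
w=snap('wrist','w0.png'); print(w['vertical_fov'],w['cx'],w['cy'],w['k1']); oo,d=ray(w,[320,240]); print('cam in tool',(oo-p)@M, d@M)
E
```

```text
base 377.5 [0.5678 0.0171 0.0302] [0.5681 0.0173 0.0296] [114 128 118]
deep 519.0 [0.4219 0.0735 0.031 ] [0.4222 0.0737 0.0304] [ 70  79 120]
shallow 463.0 [0.5754 0.1393 0.0305] [0.5756 0.1392 0.0296] [ 15   3 152]
lid 466.0 [ 0.4421 -0.0769  0.03  ] [ 0.4421 -0.0767  0.0296] [113 141 112]
wheel 4462.5 [0.4365 0.3605 0.0908] [0.4364 0.3601 0.0899] [30 10 79]
bowl [[0.686 0.06  0.05 ]]
jar [[ 0.668 -0.083  0.067]]
rl [[ 0.565 -0.147  0.03 ]]
pot [[ 0.479 -0.331  0.08 ]]
[0.20954319 0.64125305 0.22582888] [[-0.     0.951 -0.311]
 [-0.001 -0.311 -0.951]
 [-1.     0.     0.001]]
69.20553079729207 320.140306164563 237.03483614510142 -0.04127223697911179
cam in tool [-1.58240393e-01  7.42751971e-02  8.21177076e-05] [[ 9.60353574e-01 -2.78915377e-01  2.15289599e-04]]
```

View pics/w0.png

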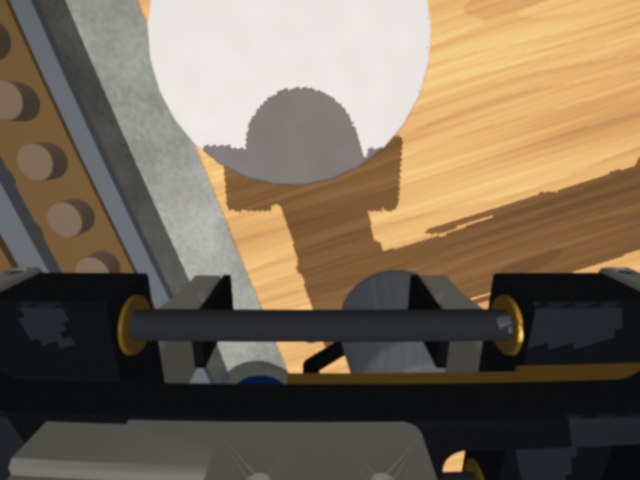

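The wrist view shows the fingers at rows 270–390 and the camera on the tool's +y side; image right is tool z. I'll square the tool to the world axes and head for the base.

servo_tool(deltas=[[[-4, 0, 0], [0, 3.6, 3.2], 8.76], [[-8, 0, 0], [0, 7.2, 6.4], 8.76], [[-12, 0, 0], [0, 10.8, 9.7], 8.76], [[-15, 0, 0], [0, 14.4, 13.0], 8.76], [[-18.1, 0, 0], [0, 17.9, 16.2], 8.76]])

```text
clock: 0.7
tool_pos: [0.33, 0.4298, 0.2261]
orientation: [-9.6, 89.9, -99.4]
force: [0.6, 1.3, 1.2]
opening: 0.0877
```

```bash
python3 -c "
from h import *
p,M,o=T();print(p,M.round(3),o['clock'],o['joint_pos'].round(1));t=np.array([.53,.017,.226]);print(((t-p)@M*100).round(1))"
```

```text
[0.32996312 0.4297764  0.22614633] [[-0.     1.     0.003]
 [-0.001  0.003 -1.   ]
 [-1.    -0.     0.001]] 0.7 [ 73.2   8.1 -16.2   0.  -65.8  16.9]
[ 0.1 19.9 41.3]
```

servo_tool(deltas=[[[0, 0, 0], [0, 2, 4.2], 8.76], [[0, 0, 0], [0, 4, 8.4], 8.76], [[0, 0, 0], [0, 6, 12.6], 8.76], [[0, 0, 0], [0, 8, 16.8], 8.76], [[0, 0, 0], [0, 10, 21], 8.76]])

```text
clock: 1.2
tool_pos: [0.4308, 0.2182, 0.2266]
orientation: [17.4, 90.0, -72.5]
force: [1.2, 0.5, -1.1]
opening: 0.0875
```

servo_tool(deltas=[[[0, 0, 0], [0, 2, 4.2], 8.76], [[0, 0, 0], [0, 4, 8.4], 8.76], [[0, 0, 0], [0, 6, 12.6], 8.76], [[0, 0, 0], [0, 8, 16.8], 8.76], [[0, 0, 0], [0, 10, 20.3], 8.76]])

```text
clock: 1.7
tool_pos: [0.5318, 0.0133, 0.2269]
orientation: [55.0, 90.0, -34.8]
force: [0.6, 0.3, 1.2]
opening: 0.0878
```

```bash
python3 - <<'E'
from h import *
p,M,o=T();print(p,M.round(3),o['clock'],o['joint_pos'].round(1))
s=snap('wrist','w1.png'); c=proj(s,[.568,.017,.074])[0]; print(c)
h,a=blob(s,[105,100,20],[130,255,255],c,70); q=plane(s,h,.074); print(a,circ(q)); print('base px', proj(s,[[.568,.017,.074]]))
E
```

```text
[0.53178016 0.01331894 0.22688975] [[ 0.     1.     0.002]
 [-0.     0.002 -1.   ]
 [-1.     0.     0.   ]] 1.7 [ 22.6   7.  -17.3   0.  -65.6  67.5]
[315.20905887 183.52968575]
3409.5 (array([0.57012768, 0.01600928]), np.float64(0.029577677943200834))
base px [[315.20905887 183.52968575]]
```

View pics/w1.png

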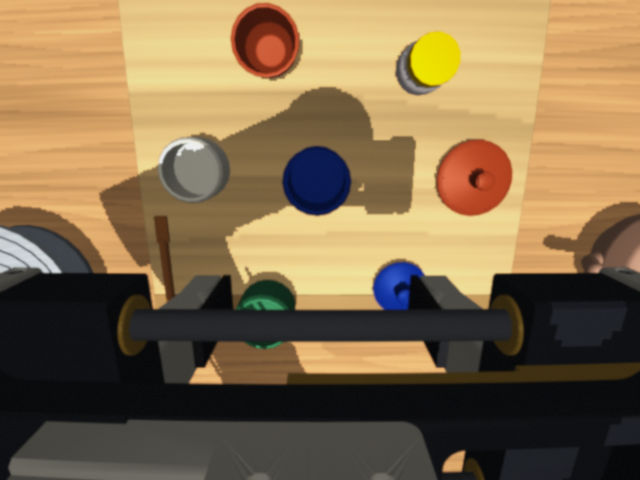

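Base rim centre at (316,180), consistent with the top view to 2 mm. I'll grip in two directions 90° apart, so the jaws centre it both ways.

servo_tool(deltas=[[[0, 0, 0], [0, 3.8, -0.3], 8.76], [[0, 0, 0], [3, 3.8, -0.3], 8.76], [[0, 0, 0], [7, 3.8, -0.3], 8.76], [[0, 0, 0], [11, 3.8, -0.3], 8.76], [[0, 0, 0], [14, 3.8, -0.3], 8.76]])

```text
clock: 2.25
tool_pos: [0.5708, 0.0124, 0.0841]
orientation: [-36.9, 89.8, -126.9]
force: [0.1, 0.2, 0.3]
opening: 0.0876
```

servo_tool(deltas=[[[0, 0, 0], [1.5, 0, 0], 8.76], [[0, 0, 0], [3, 0, 0], 8.76], [[0, 0, 0], [4.5, 0, 0], 8.76], [[0, 0, 0], [6, 0, 0], 8.76], [[0, 0, 0], [6, 0, 0], 8.76]])

```text
clock: 2.75
tool_pos: [0.5691, 0.0118, 0.0221]
orientation: [-57.8, 89.6, -147.8]
force: [-0.5, -0.4, 1.6]
opening: 0.0877
```

servo_tool(deltas=[[[0, 0, 0], [0, 0, 0], 7], [[0, 0, 0], [0, 0, 0], 6.5], [[0, 0, 0], [0, 0, 0], 6], [[0, 0, 0], [0, 0, 0], 6], [[0, 0, 0], [0, 0, 0], 6]])

```text
clock: 3.25
tool_pos: [0.5697, 0.0122, 0.0228]
orientation: [-54.7, 89.7, -144.7]
force: [-0.3, 1.6, 3.1]
opening: 0.061
```

servo_tool(deltas=[[[0, 0, 0], [-0.4, 0, 0], 5], [[0, 0, 0], [-0.4, 0, 0], 5], [[0, 0, 0], [-0.4, 0, 0], 5], [[0, 0, 0], [-0.4, 0, 0], 5]])

```text
clock: 3.65
tool_pos: [0.5695, 0.0121, 0.0267]
orientation: [-56.3, 89.7, -146.3]
force: [0.4, -0.0, -1.8]
opening: 0.0613
```

```bash
python3 - <<'E'
from h import *
p,M,o=T();print(p,M.round(4),o['opening'])
s=snap('top','t1.png'); cv2.imwrite('pics/t1c.png',cv2.resize(s['image'][180:330,200:400,::-1],None,fx=4,fy=4))
E
```

```text
[0.56947528 0.01206814 0.02665038] [[-4.5e-03  1.0e+00  1.0e-04]
 [-3.0e-03  1.0e-04 -1.0e+00]
 [-1.0e+00 -4.5e-03  3.0e-03]] 0.061295608699728645
```

View pics/t1c.png

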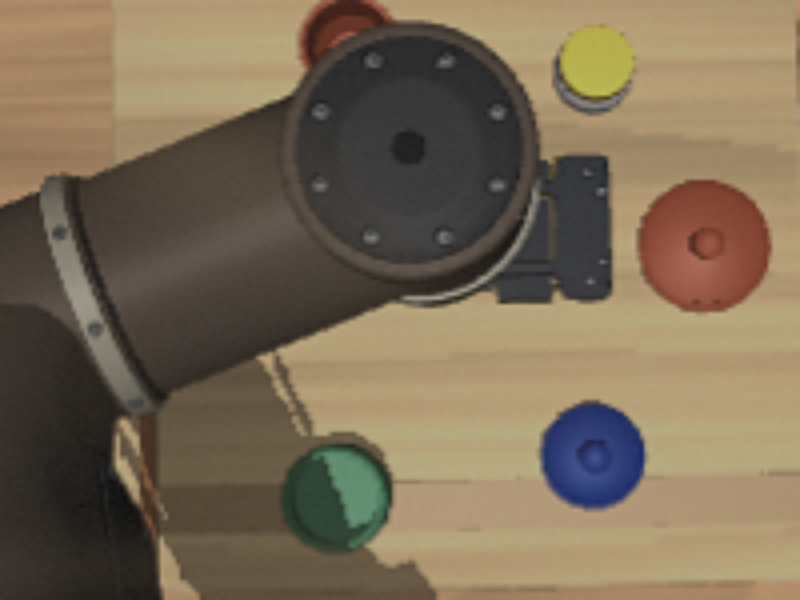

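Held at 61 mm; the arm hides the base from the top camera. Now open, turn 90° and grip the other way.

servo_tool(deltas=[[[0, 0, 0], [0, 0, 0], 8.76], [[0, 0, 0], [0, 0, 0], 8.76], [[0, 0, 0], [0, 0, 0], 8.76], [[7, 0, 0], [0, 0, 0], 8.76], [[14, 0, 0], [0, 0, 0], 8.76]])

```text
clock: 4.2
tool_pos: [0.5696, 0.0121, 0.0267]
orientation: [-40.7, 89.7, -145.0]
force: [-0.1, -0.1, 0.2]
opening: 0.0872
```

servo_tool(deltas=[[[8, 0, 0], [0, 0, 0], 8.76], [[16, 0, 0], [0, 0, 0], 8.76], [[24, 0, 0], [0, 0, 0], 8.76], [[32, 0, 0], [0, 0, 0], 8.76], [[40, 0, 0], [0, 0, 0], 8.76]])

```text
clock: 4.7
tool_pos: [0.5697, 0.0121, 0.0268]
orientation: [0.4, 89.7, -144.2]
force: [0.0, -0.0, 0.6]
opening: 0.0874
```

servo_tool(deltas=[[[8, 0, 0], [0, 0, 0], 8.76], [[16, 0, 0], [0, 0, 0], 8.76], [[24, 0, 0], [0, 0, 0], 8.76], [[32, 0, 0], [0, 0, 0], 8.76], [[36, 0, 0], [0, 0, 0], 8.76]])

```text
clock: 5.2
tool_pos: [0.5699, 0.0121, 0.0269]
orientation: [38.1, 89.7, -142.8]
force: [-0.4, -0.7, 0.1]
opening: 0.0875
```

```bash
python3 - <<'E'
from h import *
p,M,o=T();print(p,M.round(4),o['opening'],o['joint_pos'].round(1))
G=np.array([[0,0,-1],[0,-1,0],[-1,0,0.]]);print('turn to go', np.degrees(R.from_matrix(M.T@G).as_rotvec()).round(2), ((np.array([.5695,.0121,.0267])-p)@M*100).round(2))
E
```

```text
[0.56985809 0.01214249 0.0269312 ] [[-0.0038 -0.0156 -0.9999]
 [-0.0029 -0.9999  0.0156]
 [-1.      0.003   0.0038]] 0.0874657971960125 [ 20.9  22.8 -26.1   0.1 -41.5 -21.9]
turn to go [-0.89  0.22 -0.17] [0.02 0.   0.04]
```

servo_tool(deltas=[[[-0.9, 0.2, -0.2], [0, 0, 0], 7], [[-0.9, 0.2, -0.2], [0, 0, 0], 6.5], [[-0.9, 0.2, -0.2], [0, 0, 0], 5], [[-0.9, 0.2, -0.2], [0, 0, 0], 5], [[-0.9, 0.2, -0.2], [0, 0, 0], 5]])

```text
clock: 5.7
tool_pos: [0.5695, 0.012, 0.0269]
orientation: [-17.3, 89.9, 162.8]
force: [-1.9, -0.1, 1.9]
opening: 0.0637
```

servo_tool(deltas=[[[0, 0, 0], [-0.5, 0, 0], 5], [[0, 0, 0], [-2, 0, 0], 5], [[0, 0, 0], [-5, 0, 0], 5], [[0, 0, 0], [-9, 0, 0], 5], [[0, 0, 0], [-12, 0, 0], 5]])

```text
clock: 6.2
tool_pos: [0.5701, 0.012, 0.1492]
orientation: [-128.5, 90.0, 51.6]
force: [1.0, 0.8, -1.3]
opening: 0.0635
```

servo_tool(deltas=[[[0, 0, 0], [0, -2, 0.7], 5], [[0, 0, 0], [0, -5.5, 2], 5], [[0, 0, 0], [0, -9, 3.4], 5], [[0, 0, 0], [0, -12.5, 4.8], 5], [[0, 0, 0], [0, -16, 6.1], 5]])

```text
clock: 6.7
tool_pos: [0.5081, 0.1732, 0.1496]
orientation: [-127.1, 89.9, 53.0]
force: [0.2, 0.2, -2.0]
opening: 0.0634
```

```bash
python3 - <<'E'
from h import *
p,M,o=T();print(p,M.round(4),o['opening'],o['force'])
G=np.array([[0,0,-1],[0,-1,0],[-1,0,0.]]);print('turn', np.degrees(R.from_matrix(M.T@G).as_rotvec()).round(2), ((np.array([.4365,.3603,.145])-p)@M*100).round(2))
E
```

```text
[0.50810193 0.17320593 0.1495834 ] [[ 7.0e-04  1.1e-03 -1.0e+00]
 [ 9.0e-04 -1.0e+00 -1.1e-03]
 [-1.0e+00 -9.0e-04 -7.0e-04]] 0.06338400720011748 [ 0.1534385   0.16495007 -2.04322671]
turn [ 0.07 -0.04  0.05] [  0.47 -18.72   7.14]
```

servo_tool(deltas=[[[0, 0, 0], [0, -3.7, 1.4], 5], [[0, 0, 0], [0, -8, 3], 5], [[0, 0, 0], [0, -12.5, 4.8], 5], [[0, 0, 0], [0, -16.5, 6.3], 5], [[0, 0, 0], [0, -18.7, 7.1], 5]])

```text
clock: 7.2
tool_pos: [0.4356, 0.3631, 0.1499]
orientation: [-121.5, 89.9, 58.7]
force: [0.5, -0.9, -1.4]
opening: 0.0637
```

servo_tool(deltas=[[[0, 0, 0], [2, 0, 0], 5], [[0, 0, 0], [4, 0, 0], 5], [[0, 0, 0], [5.5, 0, 0], 5], [[0, 0, 0], [6.5, 0, 0], 5], [[0, 0, 0], [6.5, 0, 0], 5]])

```text
clock: 7.7
tool_pos: [0.4352, 0.3624, 0.0837]
orientation: [27.5, 90.0, -152.3]
force: [-0.9, 0.8, -1.3]
opening: 0.0635
```

```bash
python3 - <<'E'
from h import *
p,M,o=T();print(p,M.round(4),o['opening'],o['force'])
G=np.array([[0,0,-1],[0,-1,0],[-1,0,0.]]);print('turn', np.degrees(R.from_matrix(M.T@G).as_rotvec()).round(2), ((np.array([.4365,.3603,.0749])-p)@M*100).round(2))
s=snap('scene','s1.png');c=proj(s,[.4365,.36,.1])[0].astype(int);print(c);cv2.imwrite('pics/s1c.png',cv2.resize(s['image'][c[1]-80:c[1]+80,c[0]-100:c[0]+100,::-1],None,fx=4,fy=4))
E
```

```text
[0.43523476 0.36244827 0.08371982] [[-3.0e-04  3.3e-03 -1.0e+00]
 [-2.0e-04 -1.0e+00 -3.3e-03]
 [-1.0e+00  1.0e-04  3.0e-04]] 0.0634993041799457 [-0.8659027   0.840123   -1.30734224]
turn [ 0.19  0.02 -0.01] [ 0.88  0.22 -0.13]
[365 139]
```

View pics/s1c.png

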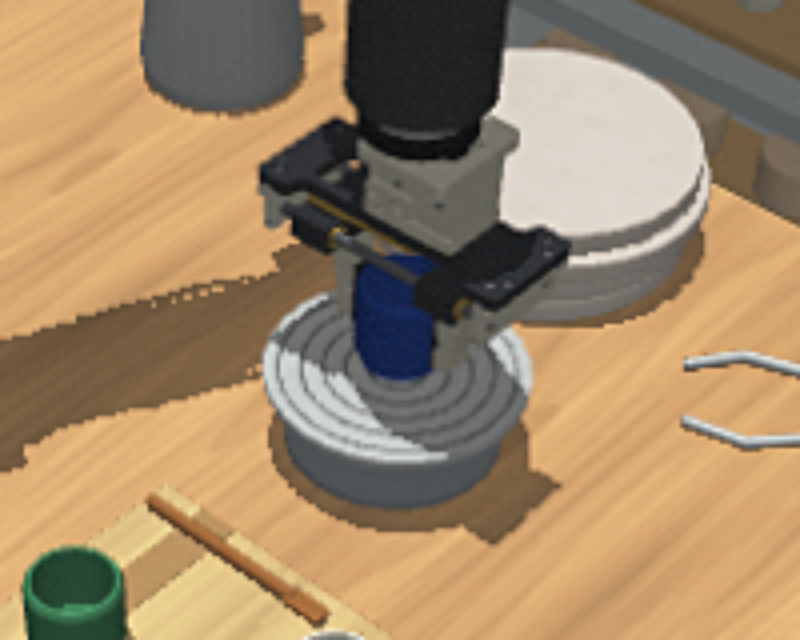

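Base is held upright over the wheel's inner rings. Lowering the last 9 mm.

servo_tool(deltas=[[[0, 0, 0], [0.3, 0.1, -0.1], 5], [[0, 0, 0], [0.6, 0.2, -0.1], 5], [[0, 0, 0], [0.8, 0.2, -0.1], 5], [[0, 0, 0], [0.9, 0.2, -0.1], 5], [[0, 0, 0], [0.9, 0.2, -0.1], 5]])

```text
clock: 8.25
tool_pos: [0.4367, 0.3609, 0.0757]
orientation: [-127.6, 89.9, 52.6]
force: [-0.5, 0.0, -2.0]
opening: 0.0632
```

servo_tool(deltas=[[[0, 0, 0], [0.05, 0, 0], 5], [[0, 0, 0], [0.05, 0, 0], 5]])

```text
clock: 8.45
tool_pos: [0.4368, 0.361, 0.0753]
orientation: [-127.6, 89.9, 52.6]
force: [0.1, -0.4, -2.5]
opening: 0.0635
```

servo_tool(deltas=[[[0, 0, 0], [0.1, 0, 0], 5], [[0, 0, 0], [0.1, 0, 0], 5]])

```text
clock: 8.65
tool_pos: [0.4369, 0.3611, 0.0749]
orientation: [-132.2, 89.9, 48.0]
force: [-1.0, -0.7, 3.7]
opening: 0.0635
```

servo_tool(deltas=[[[0, 0, 0], [0.1, 0, 0], 5], [[0, 0, 0], [0.1, 0, 0], 5]])

```text
clock: 8.85
tool_pos: [0.4369, 0.3612, 0.0749]
orientation: [-135.4, 89.9, 44.8]
force: [-3.5, -1.6, 8.7]
opening: 0.0638
```

Contact at the expected height. Releasing and going for the green tier.

servo_tool(deltas=[[[0, 0, 0], [0, 0, 0], 7], [[0, 0, 0], [0, 0, 0], 8.76], [[0, 0, 0], [0, 0, 0], 8.76], [[0, 0, 0], [0, 0, 0], 8.76], [[0, 0, 0], [-1, 0, 0], 8.76]])

```text
clock: 9.35
tool_pos: [0.4363, 0.3603, 0.0839]
orientation: [83.7, 90.0, -96.1]
force: [-0.4, -0.5, 0.1]
opening: 0.0871
```

servo_tool(deltas=[[[0, 0, 0], [-2, 0, 0], 8.76], [[0, 0, 0], [-5, 0, 0], 8.76], [[0, 0, 0], [-9, 0, 0], 8.76], [[0, 0, 0], [-12, 0, 0], 8.76], [[0, 0, 0], [-12, 2, 0], 8.76]])

```text
clock: 9.85
tool_pos: [0.4384, 0.3434, 0.2092]
orientation: [-136.0, 89.5, 44.3]
force: [-0.2, -0.1, -0.5]
opening: 0.0874
```

servo_tool(deltas=[[[0, 0, 0], [0, 4, 0.3], 8.76], [[0, 0, 0], [0, 9, 0.6], 8.76], [[0, 0, 0], [0, 14, 0.9], 8.76], [[0, 0, 0], [0, 18, 1.2], 8.76], [[0, 0, 0], [0, 21.5, 1.5], 8.76]])

```text
clock: 10.35
tool_pos: [0.4238, 0.126, 0.2081]
orientation: [-135.6, 89.5, 44.7]
force: [0.7, 0.3, -0.0]
opening: 0.0877
```

```bash
python3 - <<'E'
from h import *
p,M,o=T();print(p,M.round(4),o['opening'],o['force'],o['joint_pos'].round(1))
s=snap('wrist','w2.png'); c=proj(s,[.422,.074,.068])[0]; print(c)
h,a=blob(s,[45,40,10],[95,255,255],c,70); q=plane(s,h,.060);cc,r=circ(q); print(a,cc,r)
G=np.array([[0,0,-1],[0,-1,0],[-1,0,0.]]);print('turn', np.degrees(R.from_matrix(M.T@G).as_rotvec()).round(2), ((np.array([*cc,.024])-p)@M*100).round(2))
t=snap('top');h,a=blob(t,[105,100,20],[130,255,255],(162,300),30);print('base on wheel',a,circ(plane(t,h,.11)))
E
```

```text
[0.42383784 0.12597064 0.20811341] [[ 0.0062  0.0056 -1.    ]
 [ 0.0061 -1.     -0.0055]
 [-1.     -0.0061 -0.0062]] 0.08767821215600717 [ 0.67538098  0.32193587 -0.03664731] [ 42.2  -1.5 -29.   -0.  -62.  -41.9]
[325.15599274 165.1265521 ]
3927.5 [0.42389337 0.07190861] 0.030626166530488205
turn [ 0.32 -0.36  0.35] [18.38  5.52  0.14]
base on wheel 519.0 (array([0.43543707, 0.36439145]), np.float64(0.029816727381337994))
```

View pics/w2.png

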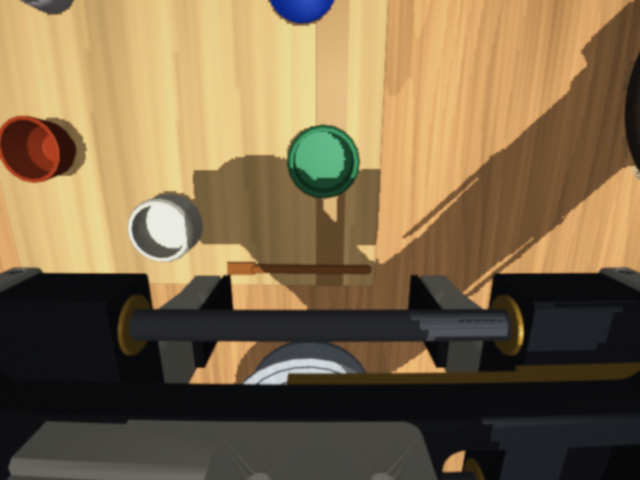

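Green tier at (323,161), clear of neighbours. Descending, gripping both ways.

servo_tool(deltas=[[[0.3, -0.3, 0.3], [0, 3, 0.1], 8.76], [[0.3, -0.3, 0.3], [0, 5.5, 0.1], 8.76], [[0.3, -0.3, 0.3], [3, 5.5, 0.1], 8.76], [[0.3, -0.3, 0.3], [7, 5.5, 0.1], 8.76], [[0.3, -0.3, 0.3], [11, 5.5, 0.1], 8.76]])

```text
clock: 10.95
tool_pos: [0.4236, 0.0705, 0.0974]
orientation: [-139.5, 89.8, 40.3]
force: [0.7, 0.2, -0.2]
opening: 0.0872
```

servo_tool(deltas=[[[0, 0, 0], [2, 0, 0], 8.76], [[0, 0, 0], [4, 0, 0], 8.76], [[0, 0, 0], [6, 0, 0], 8.76], [[0, 0, 0], [6.8, 0, 0], 8.76], [[0, 0, 0], [6.8, 0, 0], 8.76]])

```text
clock: 11.45
tool_pos: [0.4232, 0.0703, 0.0287]
orientation: [-130.7, 89.9, 49.2]
force: [0.1, 0.3, 1.0]
opening: 0.0873
```

```bash
cat >> h.py <<'E'
GX=np.array([[0,0,-1],[0,-1,0],[-1,0,0.]]); GY=np.array([[0,1,0],[0,0,-1],[-1,0,0.]])
def go(G,t):
    p,M,o=T(); print(p.round(4),'open',round(o['opening'],4),'F',np.round(o['force'],1),'t',o['clock'],'j6',o['joint_pos'][5].round(0))
    print('turn', np.degrees(R.from_matrix(M.T@G).as_rotvec()).round(2),'shift',((np.array(t)-p)@M*100).round(2))
E
python3 -c "
from h import *
go(GX,[.4239,.072,.024])"
```

```text
[0.4232 0.0703 0.0287] open 0.0873 F [0.1 0.3 1. ] t 11.45 j6 -36.0
turn [-0.15 -0.05  0.06] shift [ 0.47 -0.17 -0.07]
```

servo_tool(deltas=[[[0, 0, 0], [0.3, -0.15, 0], 8.76], [[0, 0, 0], [0.3, -0.15, 0], 7], [[0, 0, 0], [0.3, -0.15, 0], 6.5], [[0, 0, 0], [0.3, -0.15, 0], 5], [[0, 0, 0], [0.3, -0.15, 0], 5]])

```text
clock: 11.95
tool_pos: [0.4234, 0.0719, 0.0261]
orientation: [-136.2, 89.9, 43.7]
force: [-1.4, 0.3, 4.9]
opening: 0.0618
```

servo_tool(deltas=[[[0, 0, 0], [0, 0, 0], 5], [[0, 0, 0], [0, 0, 0], 8.76], [[0, 0, 0], [0, 0, 0], 8.76], [[0, 0, 0], [0, 0, 0], 8.76], [[-6, 0, 0], [0, 0, 0], 8.76]])

```text
clock: 12.45
tool_pos: [0.4233, 0.0719, 0.0261]
orientation: [-141.4, 89.9, 44.5]
force: [-0.2, -0.3, 0.3]
opening: 0.0857
```

servo_tool(deltas=[[[-8, 0, 0], [0, 0, 0], 8.76], [[-16, 0, 0], [0, 0, 0], 8.76], [[-24, 0, 0], [0, 0, 0], 8.76], [[-32, 0, 0], [0, 0, 0], 8.76], [[-40, 0, 0], [0, 0, 0], 8.76]])

```text
clock: 12.95
tool_pos: [0.4233, 0.0719, 0.026]
orientation: [178.1, 89.9, 44.3]
force: [-0.1, -0.3, -0.3]
opening: 0.0877
```

servo_tool(deltas=[[[-8, 0, 0], [0, 0, 0], 8.76], [[-16, 0, 0], [0, 0, 0], 8.76], [[-24, 0, 0], [0, 0, 0], 8.76], [[-32, 0, 0], [0, 0, 0], 8.76], [[-40, 0, 0], [0, 0, 0], 8.76]])

```text
clock: 13.45
tool_pos: [0.4234, 0.0719, 0.026]
orientation: [137.9, 89.9, 44.4]
force: [0.4, -0.3, 0.2]
opening: 0.0878
```

```bash
python3 -c "
from h import *
go(GY,[.4232,.072,.0257])"
```

```text
[0.4234 0.0719 0.026 ] open 0.0878 F [ 0.4 -0.3  0.2] t 13.45 j6 50.0
turn [-3.45 -0.08 -0.08] shift [ 0.03 -0.02 -0.01]
```

servo_tool(deltas=[[[-3.4, 0, 0], [0, 0, 0], 7.5], [[-3.4, 0, 0], [0, 0, 0], 6.5], [[-3.4, 0, 0], [0, 0, 0], 5], [[-3.4, 0, 0], [0, 0, 0], 5], [[-3.4, 0, 0], [0, 0, 0], 5]])

```text
clock: 13.95
tool_pos: [0.4234, 0.0719, 0.026]
orientation: [134.0, 89.9, 43.9]
force: [0.1, 0.4, -0.0]
opening: 0.0635
```

servo_tool(deltas=[[[0, 0, 0], [-0.5, 0, 0], 5], [[0, 0, 0], [-3, 0, 0], 5], [[0, 0, 0], [-7, 0, 0], 5], [[0, 0, 0], [-11, 0, 0], 5], [[0, 0, 0], [-15, 0, 0], 5]])

```text
clock: 14.45
tool_pos: [0.4226, 0.0713, 0.1779]
orientation: [138.3, 89.9, 48.1]
force: [0.3, 0.9, -1.8]
opening: 0.0635
```

servo_tool(deltas=[[[0, 0, 0], [-1, 0, -2], 5], [[0, 0, 0], [-1.5, 0, -6], 5], [[0, 0, 0], [-1.5, 0.3, -10], 5], [[0, 0, 0], [-1.5, 0.6, -14], 5], [[0, 0, 0], [-1.5, 0.8, -17], 5]])

```text
clock: 14.95
tool_pos: [0.4308, 0.2432, 0.1935]
orientation: [141.4, 89.9, 51.3]
force: [1.2, 0.3, -1.3]
opening: 0.0634
```

```bash
python3 -c "
from h import *
go(GY,[.4369,.3612,.185])"
```

```text
[0.4308 0.2432 0.1935] open 0.0634 F [ 1.2  0.3 -1.3] t 14.95 j6 38.0
turn [-0.13 -0.1  -0.08] shift [  0.88   0.58 -11.8 ]
```

servo_tool(deltas=[[[0, 0, 0], [0, 0.2, -4], 5], [[0, 0, 0], [0, 0.4, -8], 5], [[0, 0, 0], [0, 0.6, -11], 5], [[0, 0, 0], [0, 0.6, -11.8], 5], [[0, 0, 0], [0, 0.6, -11.8], 5]])

```text
clock: 15.45
tool_pos: [0.4367, 0.3619, 0.1933]
orientation: [142.1, 89.9, 52.0]
force: [-0.0, -0.1, -0.8]
opening: 0.0632
```

servo_tool(deltas=[[[0, 0, 0], [1, 0, 0], 5], [[0, 0, 0], [2.5, 0, 0], 5], [[0, 0, 0], [4, 0, 0], 5], [[0, 0, 0], [4.8, 0, 0], 5], [[0, 0, 0], [4.8, 0, 0], 5]])

```text
clock: 15.95
tool_pos: [0.4362, 0.3603, 0.144]
orientation: [-36.4, 89.9, -126.6]
force: [-0.1, -0.3, -1.0]
opening: 0.063
```

```bash
python3 - <<'E'
from h import *
go(GY,[.4369,.3612,.130])
s=snap('scene');c=proj(s,[.4365,.36,.12])[0].astype(int);cv2.imwrite('pics/s2c.png',cv2.resize(s['image'][c[1]-40:c[1]+50,c[0]-60:c[0]+60,::-1],None,fx=6,fy=6))
E
```

```text
[0.4362 0.3603 0.144 ] open 0.063 F [-0.1 -0.3 -1. ] t 15.95 j6 30.0
turn [-0.14  0.07  0.05] shift [ 1.4   0.07 -0.1 ]
```

View pics/s2c.png

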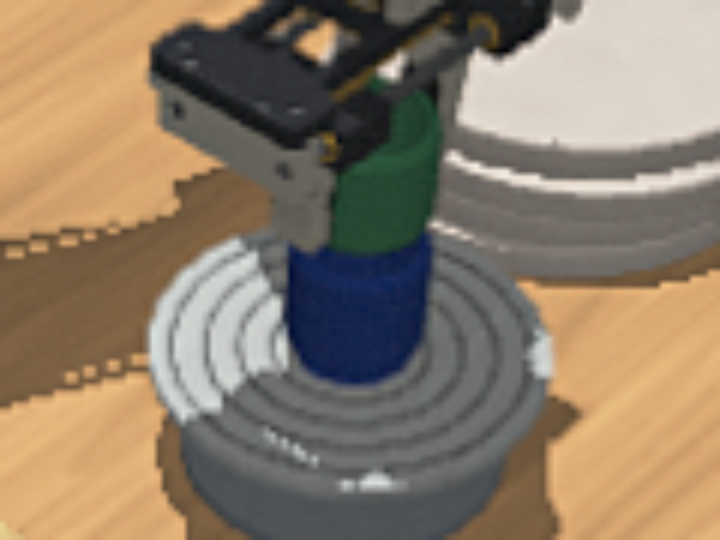

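```bash
python3 - <<'E'
from h import *
s=snap('scene'); hsv=cv2.cvtColor(s['image'],cv2.COLOR_RGB2HSV)
p,M,o=T()
def edge(z,lo,hi,xy,r):
    c=proj(s,[*xy,z])[0]; row=int(round(c[1]))
    m=cv2.inRange(hsv[row-1:row+2],np.array(lo),np.array(hi)).max(0); xs=np.where(m[int(c[0])-30:int(c[0])+30])[0]+int(c[0])-30
    cam=ray(s,[0,0])[0]; v=np.array(xy)-cam[:2]; n=np.array([-v[1],v[0]])/np.linalg.norm(v)
    e=[proj(s,[*(np.array(xy)+sg*r*n),z])[0][0] for sg in (1,-1)]
    print(z,'mask',xs.min(),xs.max(),'model',np.round(e,1),'mm/px',2000*r/abs(e[0]-e[1]), 'right edge dir',n)
edge(.080,[105,80,10],[130,255,255],(.4369,.3612),.0315)
edge(.094,[105,80,10],[130,255,255],(.4369,.3612),.0315)
edge(.161,[50,60,10],[95,255,255],p[:2],.0315)
edge(.169,[50,60,10],[95,255,255],p[:2],.0315)
E
```

```text
0.08 mask 353 376 model [353.8 377.7] mm/px 2.636440415593816 right edge dir [-0.79845399 -0.60205583]
0.094 mask 354 376 model [354.  378.1] mm/px 2.616230078275884 right edge dir [-0.79845399 -0.60205583]
0.161 mask 362 378 model [355.3 380.3] mm/px 2.5202689093891575 right edge dir [-0.79856581 -0.6019075 ]
0.169 mask 366 379 model [355.5 380.6] mm/px 2.5088352732444226 right edge dir [-0.79856581 -0.6019075 ]
```

Blue and green edges match their expected axes to about 1 px, so I'll go in, with force checks.

servo_tool(deltas=[[[0, 0, 0], [0, 0.07, -0.1], 5], [[0, 0, 0], [0.3, 0.07, -0.1], 5], [[0, 0, 0], [0.6, 0.07, -0.1], 5], [[0, 0, 0], [0.9, 0.07, -0.1], 5], [[0, 0, 0], [1, 0.07, -0.1], 5]])

```text
clock: 16.55
tool_pos: [0.4374, 0.3623, 0.1351]
orientation: [125.9, 90.0, 35.8]
force: [-0.1, -0.3, -1.0]
opening: 0.0633
```

servo_tool(deltas=[[[0, 0, 0], [0.15, 0, 0], 5], [[0, 0, 0], [0.3, 0, 0], 5], [[0, 0, 0], [0.3, 0, 0], 5]])

```text
clock: 16.85
tool_pos: [0.4373, 0.3622, 0.1319]
orientation: [97.5, 90.0, 7.4]
force: [0.1, 0.2, -0.7]
opening: 0.0634
```

servo_tool(deltas=[[[0, 0, 0], [0.1, 0, 0], 5], [[0, 0, 0], [0.1, 0, 0], 5]])

```text
clock: 17.05
tool_pos: [0.4373, 0.3622, 0.1307]
orientation: [39.8, 90.0, -50.3]
force: [0.1, 0.3, -0.6]
opening: 0.0633
```

servo_tool(deltas=[[[0, 0, 0], [0.1, 0, 0], 5], [[0, 0, 0], [0.1, 0, 0], 5]])

```text
clock: 17.25
tool_pos: [0.4374, 0.3623, 0.1299]
orientation: [109.1, 90.0, 19.0]
force: [0.0, -0.2, 0.5]
opening: 0.0632
```

servo_tool(deltas=[[[0, 0, 0], [0.05, 0, 0], 5], [[0, 0, 0], [0.05, 0, 0], 5]])

```text
clock: 17.45
tool_pos: [0.4375, 0.3624, 0.1298]
orientation: [119.4, 89.9, 29.3]
force: [-0.6, 0.2, 2.8]
opening: 0.0634
```

Seated at the expected height with light contact. Release and go to the white tier.

servo_tool(deltas=[[[0, 0, 0], [0, 0, 0], 7], [[0, 0, 0], [0, 0, 0], 8.76], [[0, 0, 0], [0, 0, 0], 8.76], [[0, 0, 0], [0, 0, 0], 8.76], [[0, 0, 0], [-1, 0, 0], 8.76]])

```text
clock: 17.95
tool_pos: [0.4369, 0.3617, 0.1389]
orientation: [-28.4, 89.9, -118.5]
force: [0.2, -0.3, -0.4]
opening: 0.087
```

servo_tool(deltas=[[[0, 0, 0], [-2, 0, 0], 8.76], [[0, 0, 0], [-4, 0, 0], 8.76], [[0, 0, 0], [-6, 0, 0], 8.76], [[0, 0, 0], [-7, 0, 0], 8.76], [[0, 0, 0], [-7, 0, 0], 8.76]])

```text
clock: 18.45
tool_pos: [0.4375, 0.3625, 0.2107]
orientation: [134.4, 89.9, 44.3]
force: [-0.5, 0.5, -0.4]
opening: 0.0873
```

servo_tool(deltas=[[[0, 0, 0], [0, 1.8, 4.4], 8.76], [[0, 0, 0], [0, 3.7, 8.9], 8.76], [[0, 0, 0], [0, 5.6, 13.4], 8.76], [[0, 0, 0], [0, 7.5, 17.9], 8.76], [[0, 0, 0], [0, 9.3, 22.3], 8.76]])

```text
clock: 18.95
tool_pos: [0.5301, 0.1373, 0.2096]
orientation: [-164.4, 90.0, 105.5]
force: [1.5, 0.3, -0.4]
opening: 0.0876
```

```bash
python3 - <<'E'
from h import *
s=snap('wrist'); c=proj(s,[.5755,.139,.056])[0]; print(c)
h,a=blob(s,[0,0,100],[179,60,255],c,60); q=plane(s,h,.05);cc,r=circ(q); print(a,cc,r)
go(GY,[*cc,.020])
x,y=c.astype(int); im=s['image'].copy(); cv2.polylines(im,[h.reshape(-1,1,2)],True,(255,0,0)); cv2.imwrite('pics/w3.png',im[:,:,::-1])
t=snap('top','t3.png')
for n,lo,hi in (('deep',[50,50,10],[95,255,255]),):
    h,a=blob(t,lo,hi,(155,300),30);print(n,a,circ(plane(t,h,.165)))
E
```

```text
[317.38343901 172.89198818]
3538.0 [0.57828817 0.13676709] 0.030393063276211957
[0.5313 0.1322 0.2095] open 0.0873 F [ 1.9 -4.3  1.2] t 19.0 j6 55.0
turn [-0.24  0.07  0.05] shift [18.94  4.71 -0.5 ]Traceback (most recent call last):
  File "<stdin>", line 8, in <module>
  File "h.py", line 34, in blob
    c=max(c,key=cv2.contourArea); return cv2.convexHull(c)[:,0] , cv2.contourArea(c)
ValueError: max() iterable argument is empty
```

View pics/w3.png

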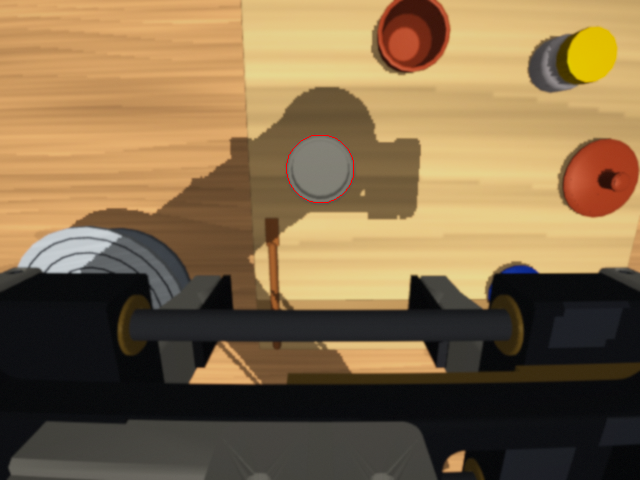

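White tier found cleanly at (320,169). Descend and grip both ways.

servo_tool(deltas=[[[-0.2, 0, 0], [0, 2.5, -0.5], 8.76], [[-0.2, 0, 0], [0, 4.7, -0.5], 8.76], [[-0.2, 0, 0], [3, 4.7, -0.5], 8.76], [[-0.2, 0, 0], [7, 4.7, -0.5], 8.76], [[-0.2, 0, 0], [11, 4.7, -0.5], 8.76]])

```text
clock: 19.55
tool_pos: [0.5772, 0.1394, 0.0974]
orientation: [-77.5, 89.9, -167.7]
force: [1.3, 0.2, -0.5]
opening: 0.0877
```

servo_tool(deltas=[[[0, 0, 0], [2, 0, 0], 8.76], [[0, 0, 0], [4, 0, 0], 8.76], [[0, 0, 0], [6, 0, 0], 8.76], [[0, 0, 0], [7.3, 0, 0], 8.76], [[0, 0, 0], [7.3, 0, 0], 8.76]])

```text
clock: 20.05
tool_pos: [0.5754, 0.1387, 0.022]
orientation: [-65.1, 89.7, -155.3]
force: [-0.1, -0.4, -0.8]
opening: 0.0877
```

```bash
python3 -c "
from h import *
go(GY,[.578,.1375,.021])"
```

```text
[0.5754 0.1387 0.022 ] open 0.0877 F [-0.1 -0.4 -0.8] t 20.05 j6 57.0
turn [-0.21  0.13  0.29] shift [0.1  0.26 0.12]
```

servo_tool(deltas=[[[0, 0.1, 0.3], [0.05, 0.25, 0], 8.76], [[0, 0.1, 0.3], [0.05, 0.25, 0], 7], [[0, 0.1, 0.3], [0.05, 0.25, 0], 6.5], [[0, 0.1, 0.3], [0.05, 0.25, 0], 5], [[0, 0.1, 0.3], [0.05, 0.25, 0], 5]])

```text
clock: 20.55
tool_pos: [0.5782, 0.1388, 0.0221]
orientation: [77.2, 89.9, -13.0]
force: [-0.3, 0.3, 3.1]
opening: 0.0632
```

servo_tool(deltas=[[[0, 0, 0], [0, 0, 0], 5], [[0, 0, 0], [0, 0, 0], 8.76], [[0, 0, 0], [0, 0, 0], 8.76], [[0, 0, 0], [0, 0, 0], 8.76], [[8, 0, 0], [0, 0, 0], 8.76]])

```text
clock: 21.05
tool_pos: [0.5783, 0.1388, 0.0221]
orientation: [86.4, 89.9, -11.8]
force: [-0.4, 0.1, 0.1]
opening: 0.0858
```

servo_tool(deltas=[[[8, 0, 0], [0, 0, 0], 8.76], [[16, 0, 0], [0, 0, 0], 8.76], [[24, 0, 0], [0, 0, 0], 8.76], [[32, 0, 0], [0, 0, 0], 8.76], [[40, 0, 0], [0, 0, 0], 8.76]])

```text
clock: 21.55
tool_pos: [0.5783, 0.1389, 0.0221]
orientation: [124.6, 89.9, -13.9]
force: [0.5, 0.7, -0.7]
opening: 0.0877
```

servo_tool(deltas=[[[8, 0, 0], [0, 0, 0], 8.76], [[16, 0, 0], [0, 0, 0], 8.76], [[24, 0, 0], [0, 0, 0], 8.76], [[32, 0, 0], [0, 0, 0], 8.76], [[40, 0, 0], [0, 0, 0], 8.76]])

```text
clock: 22.05
tool_pos: [0.5783, 0.1389, 0.0221]
orientation: [167.7, 89.9, -11.2]
force: [0.4, -0.8, -0.1]
opening: 0.0874
```

```bash
python3 -c "
from h import *
go(GX,[.578,.1387,.0215])"
```

```text
[0.5783 0.1389 0.0221] open 0.0874 F [ 0.4 -0.8 -0.1] t 22.05 j6 -31.0
turn [ 1.1  -0.06 -0.01] shift [0.06 0.02 0.03]
```

servo_tool(deltas=[[[1.1, 0, 0], [0, 0, 0], 7.5], [[1.1, 0, 0], [0, 0, 0], 6.5], [[1.1, 0, 0], [0, 0, 0], 5], [[1.1, 0, 0], [0, 0, 0], 5], [[1.1, 0, 0], [0, 0, 0], 5]])

```text
clock: 22.55
tool_pos: [0.5782, 0.1388, 0.022]
orientation: [156.6, 89.9, -23.4]
force: [0.1, 0.6, 0.7]
opening: 0.0624
```

servo_tool(deltas=[[[0, 0, 0], [-0.5, 0, 0], 5], [[0, 0, 0], [-3, 0, 0], 5], [[0, 0, 0], [-7, 0, 0], 5], [[0, 0, 0], [-11.5, 0, 0], 5], [[0, 0, 0], [-16, 0, 0], 5]])

```text
clock: 23.05
tool_pos: [0.5776, 0.1386, 0.1838]
orientation: [112.1, 90.0, -67.8]
force: [0.2, 0.3, -1.2]
opening: 0.0624
```

servo_tool(deltas=[[[0, 0, 0], [-3, -0.5, 0.3], 5], [[0, 0, 0], [-5, -3, 1.9], 5], [[0, 0, 0], [-5, -6, 3.8], 5], [[0, 0, 0], [-5, -9, 5.7], 5], [[0, 0, 0], [-5, -12, 7.6], 5]])

```text
clock: 23.55
tool_pos: [0.5004, 0.2593, 0.2342]
orientation: [176.5, 90.0, -3.4]
force: [0.2, 1.0, -1.5]
opening: 0.0621
```

```bash
python3 -c "
from h import *
go(GX,[.4375,.3624,.225])"
```

```text
[0.5004 0.2593 0.2342] open 0.0621 F [ 0.2  1.  -1.5] t 23.55 j6 -47.0
turn [ 0.09 -0.04 -0.  ] shift [  0.92 -10.32   6.27]
```

servo_tool(deltas=[[[0, 0, 0], [0, -3.5, 2.1], 5], [[0, 0, 0], [0, -7, 4.2], 5], [[0, 0, 0], [0, -9.5, 5.8], 5], [[0, 0, 0], [0, -10.3, 6.3], 5], [[0, 0, 0], [0, -10.3, 6.3], 5]])

```text
clock: 24.05
tool_pos: [0.4364, 0.3631, 0.2342]
orientation: [179.0, 90.0, -0.8]
force: [-0.0, 0.0, -0.9]
opening: 0.0623
```

servo_tool(deltas=[[[0, 0, 0], [1, 0, 0], 5], [[0, 0, 0], [2.5, 0, 0], 5], [[0, 0, 0], [3.8, 0, 0], 5], [[0, 0, 0], [4.4, 0, 0], 5], [[0, 0, 0], [4.4, 0, 0], 5]])

```text
clock: 24.55
tool_pos: [0.4364, 0.3621, 0.1889]
orientation: [65.9, 89.9, -114.0]
force: [0.1, -0.3, -0.8]
opening: 0.0624
```

```bash
python3 - <<'E'
from h import *
go(GX,[.4375,.3624,.1761])
s=snap('scene');c=proj(s,[.4365,.36,.16])[0].astype(int);cv2.imwrite('pics/s3c.png',cv2.resize(s['image'][c[1]-50:c[1]+50,c[0]-60:c[0]+60,::-1],None,fx=6,fy=6))
E
```

```text
[0.4364 0.3621 0.1889] open 0.0624 F [ 0.1 -0.3 -0.8] t 24.55 j6 -59.0
turn [ 0.18  0.05 -0.11] shift [ 1.28 -0.04 -0.11]
```

View pics/s3c.png

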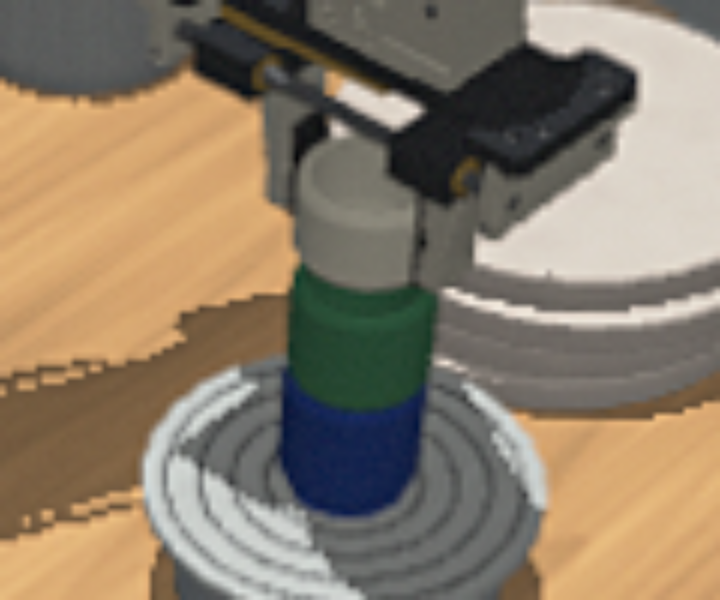

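White is aligned over green, green seated on blue. Inserting.

servo_tool(deltas=[[[0, 0, 0], [0, -0.04, -0.1], 5], [[0, 0, 0], [0.3, -0.04, -0.1], 5], [[0, 0, 0], [0.6, -0.04, -0.1], 5], [[0, 0, 0], [0.9, -0.04, -0.1], 5], [[0, 0, 0], [0.9, -0.04, -0.1], 5]])

```text
clock: 25.1
tool_pos: [0.4374, 0.3627, 0.1803]
orientation: [72.5, 89.9, -107.3]
force: [-0.2, 0.0, -0.9]
opening: 0.0623
```

servo_tool(deltas=[[[0, 0, 0], [0.1, 0, 0], 5], [[0, 0, 0], [0.25, 0, 0], 5], [[0, 0, 0], [0.25, 0, 0], 5]])

```text
clock: 25.4
tool_pos: [0.4373, 0.3627, 0.1776]
orientation: [67.9, 89.9, -111.9]
force: [-0.7, -0.4, -1.4]
opening: 0.0621
```

servo_tool(deltas=[[[0, 0, 0], [0.1, 0, 0], 5], [[0, 0, 0], [0.1, 0, 0], 5]])

```text
clock: 25.6
tool_pos: [0.4373, 0.3626, 0.1765]
orientation: [66.4, 89.9, -113.4]
force: [0.4, -0.2, -1.3]
opening: 0.0623
```

servo_tool(deltas=[[[0, 0, 0], [0.1, 0, 0], 5], [[0, 0, 0], [0.1, 0, 0], 5]])

```text
clock: 25.8
tool_pos: [0.4375, 0.3628, 0.1757]
orientation: [76.3, 89.9, -103.5]
force: [0.9, 0.7, -0.4]
opening: 0.0625
```

servo_tool(deltas=[[[0, 0, 0], [0.05, 0, 0], 5], [[0, 0, 0], [0.05, 0, 0], 5]])

```text
clock: 26.0
tool_pos: [0.4376, 0.363, 0.1756]
orientation: [94.9, 89.9, -84.9]
force: [-0.5, 0.3, 2.8]
opening: 0.0621
```

Seated. Release and travel to the lid.

servo_tool(deltas=[[[0, 0, 0], [0, 0, 0], 7], [[0, 0, 0], [0, 0, 0], 8.76], [[0, 0, 0], [0, 0, 0], 8.76], [[0, 0, 0], [0, 0, 0], 8.76], [[0, 0, 0], [-1, 0, 0], 8.76]])

```text
clock: 26.5
tool_pos: [0.437, 0.3623, 0.1846]
orientation: [62.2, 89.8, -117.6]
force: [-0.8, 0.1, 0.9]
opening: 0.0869
```

servo_tool(deltas=[[[0, 0, 0], [-2, 0, 0], 8.76], [[0, 0, 0], [-4, 0, 0], 8.76], [[0, 0, 0], [-6, 0, 0], 8.76], [[0, 0, 0], [-6, 0, 0], 8.76], [[0, 0, 0], [-6, 1, 0], 8.76]])

```text
clock: 27.0
tool_pos: [0.4372, 0.353, 0.2452]
orientation: [62.9, 89.9, -116.9]
force: [0.8, -0.2, -0.7]
opening: 0.0875
```

servo_tool(deltas=[[[0, 0, 0], [0, 4, 0], 8.76], [[0, 0, 0], [0, 8.5, -0.1], 8.76], [[0, 0, 0], [0, 13, -0.2], 8.76], [[0, 0, 0], [0, 17, -0.2], 8.76], [[0, 0, 0], [0, 20, -0.2], 8.76]])

```text
clock: 27.5
tool_pos: [0.4389, 0.15, 0.2451]
orientation: [52.7, 89.8, -127.1]
force: [1.1, 0.8, 1.0]
opening: 0.0875
```

servo_tool(deltas=[[[0, 0, 0], [1, 4, 0], 8.76], [[0, 0, 0], [2, 8.5, -0.1], 8.76], [[0, 0, 0], [3, 13, -0.2], 8.76], [[0, 0, 0], [4, 17, -0.2], 8.76], [[0, 0, 0], [4, 18, -0.2], 8.76]])

```text
clock: 28.0
tool_pos: [0.439, -0.0336, 0.2037]
orientation: [31.7, 89.6, -148.3]
force: [0.1, 1.0, 0.3]
opening: 0.0876
```

```bash
python3 - <<'E'
from h import *
s=snap('wrist'); c=proj(s,[.442,-.077,.026])[0]; print(c)
h,a=blob(s,[105,100,40],[130,255,255],c,60); q=plane(s,h,.023);cc,r=circ(q); print(a,cc,r)
go(GX,[*cc,.031])
im=s['image'].copy(); cv2.polylines(im,[h.reshape(-1,1,2)],True,(255,0,0)); cv2.imwrite('pics/w4.png',im[:,:,::-1])
E
```

```text
[317.23777793 172.9834799 ]
3055.0 [ 0.443757   -0.07889372] 0.030226963999415418
[ 0.4397 -0.0333  0.2044] open 0.0879 F [-0.2 -2.1  0.4] t 28.05 j6 -22.0
turn [ 0.01  0.28 -0.21] shift [17.36  4.5  -0.49]
```

View pics/w4.png

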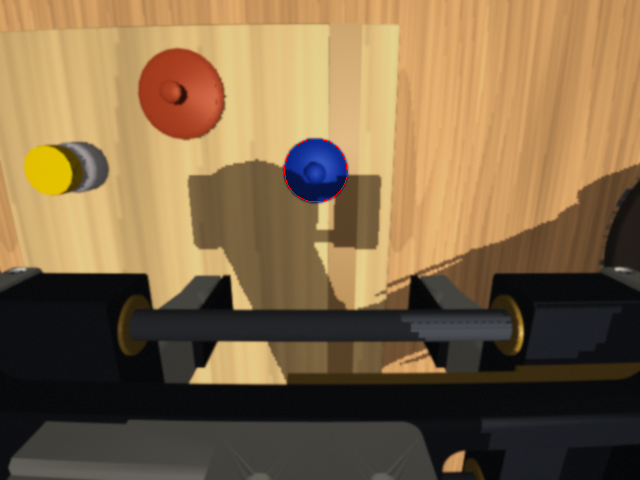

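Lid at (316,170), red lid clear. Approach the knob.

servo_tool(deltas=[[[0, 0.3, -0.2], [0, 2.5, -0.4], 5], [[0, 0.3, -0.2], [0, 4.4, -0.4], 5], [[0, 0.3, -0.2], [3, 4.4, -0.4], 5], [[0, 0.3, -0.2], [7, 4.4, -0.4], 5], [[0, 0.3, -0.2], [10, 4.4, -0.4], 5]])

```text
clock: 28.55
tool_pos: [0.4423, -0.0776, 0.103]
orientation: [-42.9, 90.0, 137.1]
force: [0.2, 0.1, -0.0]
opening: 0.0538
```

servo_tool(deltas=[[[0, 0, 0], [2, 0, 0], 5], [[0, 0, 0], [4, 0, 0], 5], [[0, 0, 0], [5.3, 0, 0], 5], [[0, 0, 0], [5.8, 0, 0], 5], [[0, 0, 0], [5.8, 0, 0], 5]])

```text
clock: 29.05
tool_pos: [0.4418, -0.0774, 0.0445]
orientation: [10.7, 89.9, -169.3]
force: [0.2, -0.5, 0.4]
opening: 0.0502
```

```bash
python3 -c "
from h import *
go(GX,[.4435,-.078,.0315])"
```

```text
[ 0.4418 -0.0774  0.0445] open 0.0502 F [ 0.2 -0.5  0.4] t 29.05 j6 -15.0
turn [ 0.01  0.09 -0.02] shift [ 1.3   0.06 -0.17]
```

servo_tool(deltas=[[[0, 0, 0], [0.5, 0.05, -0.15], 5], [[0, 0, 0], [1, 0.05, -0.15], 5], [[0, 0, 0], [1.25, 0.05, -0.15], 4], [[0, 0, 0], [1.25, 0.05, -0.15], 3], [[0, 0, 0], [1.25, 0.05, -0.15], 2.2]])

```text
clock: 29.55
tool_pos: [0.4433, -0.078, 0.0321]
orientation: [11.1, 89.9, -168.9]
force: [-0.3, -1.0, 0.1]
opening: 0.0315
```

servo_tool(deltas=[[[0, 0, 0], [0, 0, 0], 1], [[0, 0, 0], [0, 0, 0], 1], [[0, 0, 0], [0, 0, 0], 1], [[0, 0, 0], [0, 0, 0], 1]])

```text
clock: 29.95
tool_pos: [0.4434, -0.0779, 0.0323]
orientation: [11.6, 89.9, -168.4]
force: [-1.4, -0.4, 2.1]
opening: 0.0171
```

servo_tool(deltas=[[[0, 0, 0], [0, 0, 0], 4.5], [[0, 0, 0], [0, 0, 0], 4.5], [[0, 0, 0], [0, 0, 0], 4.5], [[-6, 0, 0], [0, 0, 0], 4.5], [[-12, 0, 0], [0, 0, 0], 4.5]])

```text
clock: 30.45
tool_pos: [0.4434, -0.0779, 0.0323]
orientation: [-0.5, 89.9, -168.2]
force: [-0.1, -1.0, 0.1]
opening: 0.0441
```

servo_tool(deltas=[[[-8, 0, 0], [0, 0, 0], 4.5], [[-16, 0, 0], [0, 0, 0], 4.5], [[-24, 0, 0], [0, 0, 0], 4.5], [[-32, 0, 0], [0, 0, 0], 4.5], [[-40, 0, 0], [0, 0, 0], 4.5]])

```text
clock: 30.95
tool_pos: [0.4434, -0.078, 0.0322]
orientation: [-41.0, 89.9, -168.5]
force: [0.7, -0.1, -0.1]
opening: 0.0452
```

servo_tool(deltas=[[[-8, 0, 0], [0, 0, 0], 4.5], [[-16, 0, 0], [0, 0, 0], 4.5], [[-24, 0, 0], [0, 0, 0], 4.5], [[-32, 0, 0], [0, 0, 0], 4.5], [[-38, 0, 0], [0, 0, 0], 4.5]])

```text
clock: 31.45
tool_pos: [0.4434, -0.0779, 0.0321]
orientation: [-78.9, 89.9, -168.0]
force: [-0.4, -0.4, -0.0]
opening: 0.0452
```

```bash
python3 -c "
from h import *
go(GY,[.4435,-.078,.0315])"
```

```text
[ 0.4434 -0.0779  0.0321] open 0.0452 F [-0.4 -0.4 -0. ] t 31.45 j6 76.0
turn [0.9  0.02 0.09] shift [0.06 0.01 0.01]
```

servo_tool(deltas=[[[0.9, 0, 0.1], [0, 0, 0], 3], [[0.9, 0, 0.1], [0, 0, 0], 1], [[0.9, 0, 0.1], [0, 0, 0], 1], [[0.9, 0, 0.1], [0, 0, 0], 1], [[0.9, 0, 0.1], [0, 0, 0], 1]])

```text
clock: 31.95
tool_pos: [0.4434, -0.0779, 0.0321]
orientation: [32.5, 90.0, -57.6]
force: [-0.0, -0.3, -0.3]
opening: 0.0173
```

servo_tool(deltas=[[[0, 0, 0], [-0.3, 0, 0], 1], [[0, 0, 0], [-2, 0, 0], 1], [[0, 0, 0], [-5, 0, 0], 1], [[0, 0, 0], [-9, 0, 0], 1], [[0, 0, 0], [-13, 0, 0], 1]])

```text
clock: 32.45
tool_pos: [0.4427, -0.078, 0.1635]
orientation: [-60.7, 89.9, -150.8]
force: [0.7, 1.0, -0.6]
opening: 0.0168
```

servo_tool(deltas=[[[0, 0, 0], [-3.5, 0, -1], 1], [[0, 0, 0], [-7, 0, -4], 1], [[0, 0, 0], [-10.5, 0, -7.5], 1], [[0, 0, 0], [-11.5, -0.2, -11.5], 1], [[0, 0, 0], [-11.5, -0.3, -15.5], 1]])

```text
clock: 32.95
tool_pos: [0.4404, 0.0786, 0.2811]
orientation: [122.2, 89.8, 32.0]
force: [0.1, 0.4, -1.6]
opening: 0.017
```

```bash
python3 -c "
from h import *
go(GY,[.4376,.363,.272])"
```

```text
[0.4404 0.0786 0.2811] open 0.017 F [ 0.1  0.4 -1.6] t 32.95 j6 54.0
turn [-0.14 -0.11 -0.18] shift [  0.96  -0.35 -28.43]
```

servo_tool(deltas=[[[0, 0, 0], [0, 0, -4], 1], [[0, 0, 0], [0, 0, -7.5], 1], [[0, 0, 0], [0, -0.1, -11], 1], [[0, 0, 0], [0, -0.2, -14], 1], [[0, 0, 0], [0, -0.2, -16], 1]])

```text
clock: 33.45
tool_pos: [0.4383, 0.2403, 0.2813]
orientation: [124.3, 89.8, 34.3]
force: [0.5, -0.1, -1.7]
opening: 0.0172
```

servo_tool(deltas=[[[0, 0, 0], [0, 0, -4], 1], [[0, 0, 0], [0, 0, -8], 1], [[0, 0, 0], [0, -0.1, -11], 1], [[0, 0, 0], [0, -0.1, -12], 1], [[0, 0, 0], [0, -0.1, -12], 1]])

```text
clock: 33.95
tool_pos: [0.4372, 0.3611, 0.2808]
orientation: [111.0, 89.9, 21.0]
force: [0.1, -1.0, -0.5]
opening: 0.0169
```

```bash
python3 -c "
from h import *
go(GY,[.4376,.363,.236])"
```

```text
[0.4372 0.3611 0.2808] open 0.0169 F [ 0.1 -1.  -0.5] t 33.95 j6 31.0
turn [-0.03 -0.04 -0.11] shift [ 4.48  0.03 -0.18]
```

servo_tool(deltas=[[[0, 0, 0], [1, 0, -0.15], 1], [[0, 0, 0], [2.2, 0, -0.15], 1], [[0, 0, 0], [3.4, 0, -0.15], 1], [[0, 0, 0], [4, 0, -0.15], 1], [[0, 0, 0], [4, 0, -0.15], 1]])

```text
clock: 34.45
tool_pos: [0.437, 0.3617, 0.2394]
orientation: [31.8, 89.9, -58.3]
force: [-0.3, 0.3, -0.9]
opening: 0.0172
```

```bash
python3 - <<'E'
from h import *
go(GY,[.4376,.363,.2241])
s=snap('scene');c=proj(s,[.4365,.36,.19])[0].astype(int);cv2.imwrite('pics/s4c.png',cv2.resize(s['image'][max(0,c[1]-55):c[1]+45,c[0]-60:c[0]+60,::-1],None,fx=6,fy=6))
E
```

```text
[0.437  0.3617 0.2394] open 0.0172 F [-0.3  0.3 -0.9] t 34.45 j6 30.0
turn [-0.06  0.06 -0.04] shift [ 1.53  0.06 -0.13]
```

View pics/s4c.png

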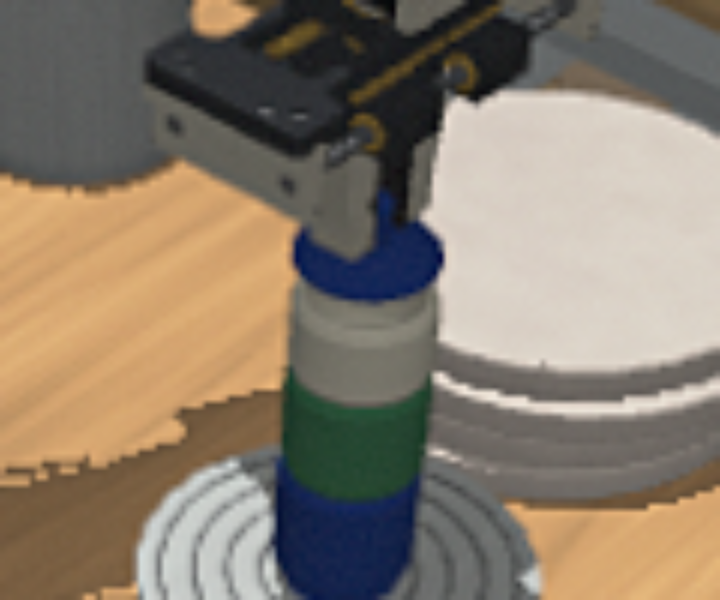

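The lid is level and centred over the white tier. Lowering.

servo_tool(deltas=[[[0, 0, 0], [0, 0.05, -0.1], 1], [[0, 0, 0], [0.4, 0.05, -0.1], 1], [[0, 0, 0], [0.8, 0.05, -0.1], 1], [[0, 0, 0], [1.1, 0.05, -0.1], 1], [[0, 0, 0], [1.1, 0.05, -0.1], 1]])

```text
clock: 35.0
tool_pos: [0.4376, 0.3629, 0.2287]
orientation: [45.2, 89.9, -44.8]
force: [0.0, -0.5, -1.0]
opening: 0.0167
```

servo_tool(deltas=[[[0, 0, 0], [0.1, 0, 0], 1], [[0, 0, 0], [0.25, 0, 0], 1], [[0, 0, 0], [0.25, 0, 0], 1]])

```text
clock: 35.3
tool_pos: [0.4375, 0.3629, 0.226]
orientation: [35.2, 89.9, -54.8]
force: [0.0, 0.2, -0.2]
opening: 0.017
```

servo_tool(deltas=[[[0, 0, 0], [0.1, 0, 0], 1], [[0, 0, 0], [0.1, 0, 0], 1]])

```text
clock: 35.5
tool_pos: [0.4374, 0.3628, 0.2249]
orientation: [25.8, 89.9, -64.3]
force: [-0.4, 0.6, -0.8]
opening: 0.0173
```

servo_tool(deltas=[[[0, 0, 0], [0.1, 0, 0], 1], [[0, 0, 0], [0.1, 0, 0], 1]])

```text
clock: 35.7
tool_pos: [0.4375, 0.3629, 0.2239]
orientation: [39.8, 89.9, -50.3]
force: [0.4, -0.0, 0.1]
opening: 0.0168
```

servo_tool(deltas=[[[0, 0, 0], [0.05, 0, 0], 1], [[0, 0, 0], [0.05, 0, 0], 1]])

```text
clock: 35.9
tool_pos: [0.4377, 0.363, 0.2237]
orientation: [63.6, 89.9, -26.4]
force: [0.4, 0.4, 1.0]
opening: 0.0167
```

servo_tool(deltas=[[[0, 0, 0], [0, 0, 0], 3], [[0, 0, 0], [0, 0, 0], 5], [[0, 0, 0], [0, 0, 0], 5], [[0, 0, 0], [0, 0, 0], 5], [[0, 0, 0], [-1, 0, 0], 5]])

```text
clock: 36.4
tool_pos: [0.4371, 0.3624, 0.2327]
orientation: [-10.4, 89.8, -100.4]
force: [0.6, 0.5, 0.4]
opening: 0.0483
```

servo_tool(deltas=[[[0, 0, 0], [-2, 0, 0], 5], [[0, 0, 0], [-5, 0, 0], 5], [[0, 0, 0], [-8, 0, 0], 5], [[0, 0, 0], [-8, 0, 0], 5], [[0, 0, 0], [-8, 0, 0], 5]])

```text
clock: 36.9
tool_pos: [0.4373, 0.3629, 0.3141]
orientation: [43.2, 89.9, -46.9]
force: [-0.5, 0.0, -1.6]
opening: 0.05
```

servo_tool(deltas=[[[0, 0, 0], [0, 2, 4], 5], [[0, 0, 0], [0, 4, 8], 5], [[0, 0, 0], [0, 6, 12], 5], [[0, 0, 0], [0, 6.5, 13], 5], [[0, 0, 0], [0, 6.5, 13], 5]])

```text
clock: 37.4
tool_pos: [0.5025, 0.2311, 0.3136]
orientation: [-11.5, 89.9, -101.7]
force: [0.1, 0.2, -0.1]
opening: 0.0499
```

```bash
python3 - <<'E'
from h import *
go(GY,[.4376,.363,.2241])
s=snap('scene');c=proj(s,[.4365,.36,.16])[0].astype(int);cv2.imwrite('pics/s5c.png',cv2.resize(s['image'][max(0,c[1]-65):c[1]+65,c[0]-80:c[0]+80,::-1],None,fx=5,fy=5)[:600])
# lid axis seen from both cameras
t=snap('top'); h,a=blob(t,[105,100,30],[130,255,255],proj(t,[.4376,.363,.215])[0],30); print('lid top view',a,circ(plane(t,h,.215)))
h,a=blob(s,[105,100,30],[130,255,255],proj(s,[.4376,.363,.215])[0],14); print('disc rows',h.min(0),h.max(0),'expect',proj(s,[[.4376,.363,.22],[.4376,.363,.24]]))
for n,c,z in (('bowl',(288,191),.05),('jar',(349,196),.067),('rl',(376,241),.03),('pot',(460,275),.08)): print(n,np.round(t['image'][c[1],c[0]]),plane(t,c,z).round(3)[0])
E
```

```text
[0.5025 0.2311 0.3136] open 0.0499 F [ 0.1  0.2 -0.1] t 37.4 j6 45.0
turn [-0.21  0.08  0.02] shift [  8.93  -6.54 -13.18]
lid top view 191.5 (array([0.42707096, 0.3609409 ]), np.float64(0.02579642781784661))
disc rows [357  97] [381 111] expect [[370.00126526 101.11211289]
 [370.56663071  94.28937898]]
bowl [141  84  65] [0.686 0.06  0.05 ]
jar [167 162  71] [ 0.668 -0.083  0.067]
rl [138  79  60] [ 0.565 -0.147  0.03 ]
pot [172 155 137] [ 0.479 -0.331  0.08 ]
```

View pics/s5c.png

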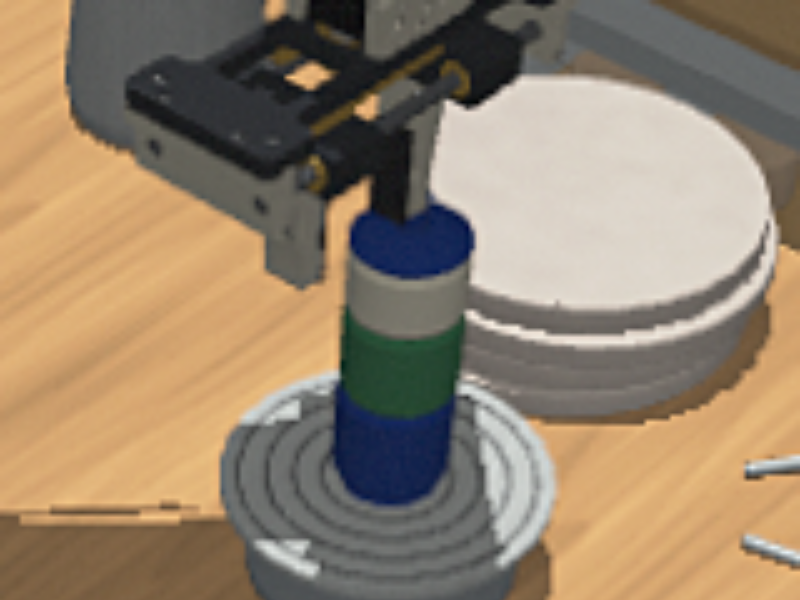

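The stack is flush in all seams; the gripper partly hides the lid. One more move aside for a clear check.

servo_tool(deltas=[[[0, 0, 0], [0, 1, 4], 5], [[0, 0, 0], [0, 2, 8], 5], [[0, 0, 0], [0, 3, 12], 5], [[0, 0, 0], [0, 3, 13], 5], [[0, 0, 0], [0, 3, 13], 5]])

```text
clock: 38.0
tool_pos: [0.5315, 0.1025, 0.3136]
orientation: [-26.5, 89.9, -116.7]
force: [0.1, 0.4, 1.0]
opening: 0.0499
```

```bash
python3 - <<'E'
from h import *
t=snap('top'); h,a=blob(t,[105,100,30],[130,255,255],proj(t,[.4376,.363,.215])[0],30); print('lid',a,circ(plane(t,h,.22)))
s=snap('scene');c=proj(s,[.4365,.36,.18])[0].astype(int);cv2.imwrite('pics/s6c.png',cv2.resize(s['image'][max(0,c[1]-50):c[1]+60,c[0]-60:c[0]+60,::-1],None,fx=5,fy=5))
E
```

```text
Traceback (most recent call last):
  File "h.py", line 34, in blob
    c=max(c,key=cv2.contourArea); return cv2.convexHull(c)[:,0] , cv2.contourArea(c)
ValueError: max() iterable argument is empty
```

```bash
python3 - <<'E'
from h import *
s=snap('scene');c=proj(s,[.4365,.36,.18])[0].astype(int);cv2.imwrite('pics/s6c.png',cv2.resize(s['image'][max(0,c[1]-50):c[1]+60,c[0]-60:c[0]+60,::-1],None,fx=5,fy=5))
E
```

```text
(no output)
```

View pics/s6c.png

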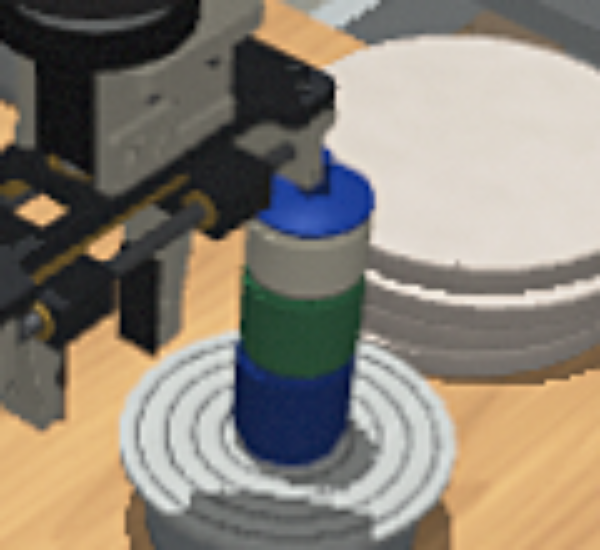

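The lid sits flat and the stack is straight on the wheel, with the gripper well clear. Handing in.

```bash
python3 -c "
from h import *
print(ctrl.close_job())"
```

```text
the job is handed in; nothing more can be done
None
```

The box is assembled on the banding wheel — base, green tier, white tier, lid — and I handed the job in at about 38 s of the 115 s allowed. No verdict was reported.

- **Placing:** I squeezed each piece in two directions 90° apart so the jaws centred it. I then lowered it until light contact and let it go. Contact came within 0.5 mm of the height expected for a fully seated piece, and the release points were within about 2 mm of one another.
- **Last pictures:** The stack looks upright and central on the wheel rings, its seams are closed, the lid is flat, and the gripper is clear.
- **Check that disagreed:** The top camera put the base 1.5 mm (x) and 3 mm (y) from where the arm had released it. The difference is well inside the 12 mm tolerance, and I put it down to the slanted outline.
- **Checks that failed:** In the top camera, the finished lid was partly hidden by the arm in one view (that reading, about 10 mm off in x, is unusable) and fully hidden in the next. Its position therefore rests on the scene picture and the arm's own readings.
- **Other objects:** The tea bowl, jar, red lid and teapot still show their own colours at their starting pixels, and the arm touched none of them. I did not measure their positions again.

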